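# Load a round blank into the spring feeder of the test bench

### The job

Load the large round aluminium blank into the spring feeder: set it flat between the four posts on top of the feeder, push it straight down against the spring until both side catches snap over its top, then let go and back away. The blank must stay held flat under the catches; the small disc and the square block do not belong in the feeder.

Things in the scene. Friction and masses are not known exactly. Their poses are not given: they have to be found in the camera images.
- blank_center (a point): Centre (half-way up) of the large round blank: solid aluminium disc, 54 mm across, 16 mm thick, about 100 g, flat on the green bench; z = its axis. Nearby bystanders: a smaller disc (36 mm across) and a square block (46 mm), both aluminium, 16 mm thick, centres 100 mm or more from the blank's, and a screwdriver.
- feeder: Spring feeder fixed to the bench, base 136 x 90 x 12 mm; origin: centre of its underside, z up its axis. Four posts 10 mm thick at x +/-28, y +/-20 mm leave 59 mm for the blank; above 100 mm they lean 7 mm outward, ending at 116 mm. Its y sides are open between the posts (46 mm wide): a gripper holding the blank goes in with its fingers on the +y and -y sides. Brackets at x +/-54 mm, 92 mm high.
- catches (a point): Point on the feeder's axis, 80 mm above the bench, level with the flat undersides of two spring catches that slide along feeder x, 14 mm wide, 40 mm free between noses. Their sloped tops rise outward to 105 mm. A blank let go there rests lightly on the slopes, underside about 98 mm, or slips to the follower. Pushed on until its top is below 80 mm, they snap over it and hold its top at 80 mm.
- follower (a joint): Travel (m) of the feeder's white spring-loaded follower plate, 40 mm across: 0 = up, its top 78 mm above the bench; grows as it is pressed down; stop at 0.022 (blank's top then at 72 mm). Push the blank's top to 73 to 77 mm: takes 1 to 3 N at the slopes, 5 to 12 N at the bottom. Spring alone 3.6 N at 0, 10 N at the stop. About 0.014 with the blank held under the catches.
Mind the look-alikes: they are no part of the job. What is shaped like the part that bears blank_center but purple or turquoise is not meant. There is more than one size of the feeder; the job needs the larger.

How it is judged:
By the outcome, as a careful person would: the job done as asked, in the order asked, and still so for the second after the job is handed in, with the robot touching nothing.
It also fails if it takes over 40 s, if anything falls off the work surface, if the arm or the gripper's body presses on something with over 40 N, if the wrist force passes 120 N, or if a joint passes its speed limit or range.

### The arm

A 6-joint arm with a two-finger parallel gripper is mounted at the origin on the work surface. World frame = base frame: x ahead of the robot, y to its left, z up, the work surface at z = 0. Lengths are in mm, angles in degrees, forces in N, time in s.
With the tool pointing down it reaches from about 225 to 725 mm from the base axis. Payload 3.1 kg.
Tool frame: the origin (TCP) lies on the centre line of the jaws, within the pads' length; the fingertips stand arm.finger_overhang ahead of it and the grasp point (between the pads) lies 6 mm ahead of it (arm.finger_overhang is the distance from the TCP to the fingertips, in mm); z points along the fingers, x is the direction in which the jaws open and shut, and the axes are right-handed (so a half turn about z gives the same grasp; the last joint's range is limited). The gripper opens to 85 mm and grips with 20 to 120 N. Pads are 22 mm wide; open, the fingers measure 114 mm over their backs; the gripper's body (76 mm by 85 mm) begins 54 mm behind the grasp point. The pads swing forward as they close: fully open they stand 13 mm farther back than shut.
Start: joints at [-7.322, 2.75, 5.684, 92.934, 0, 82.678], TCP at [524.993, -0.012, 256.312] pointing down, gripper open.
Joint ranges: [-166.93, 166.93], [-56.73, 111.36], [-69.38, 81.34], [-121.58, 131.49], [-85.45, 84.26], [-180, 180]. Speed limits (degrees/s): [159.86, 159.86, 180, 180, 180, 180].

### API

Orientations are given as [roll, pitch, yaw] about the fixed x, y, z axes, in that order (R = Rz(yaw) Ry(pitch) Rx(roll)).
In Python, from bench import arm gives the robot as it stands. The module is installed in compiled form; this text tells all that it offers.
- The arm moves only by the shell command python3 -m pendant 'ROWS'. ROWS is a JSON object of lists of equal length, an entry for each row: "grip": the finger opening in mm, from 0 to 85.4; "offset": the shift along the tool's x, y, z in mm, a list of three; "dr": the turn, a rotation vector about the tool's x, y, z in rad, a list of three. In form: {"grip": [grip, ...], "offset": [[x, y, z], ...], "dr": [[ax, ay, az], ...]}. A call has exactly 8 rows; each row shifts and turns the commanded pose from where the row before left it, along the tool's axes as they then stand; what a row does not reach is not made up. A row lasts 1/12 s, in which the tool goes at most 41.7 mm and 7.16 degrees, less where a joint would pass 70% of its speed; a pose out of reach is approached as far as the arm can. A call with a gripper value outside its range is refused whole. The fingers move at their own pace and stop on an object; the grip force is fixed at half the most. Time passes only in rows, so rows that do not move let the fingers close, or fill a call up. It gives the time, the measured TCP pose, the force and the opening at its end, in the units of the state.
- arm.get_obs(): the state, without advancing time (a new reading comes with each control period).
- arm.capture(name): name is "scene" or "side" or "wrist"; returns a dict with "img" (384x512x3 uint8, red, green, blue), "range_z" (384x512 float32, mm along the optical axis (not along the pixel's ray), 0 where there is no reading), "mtx" (3x3 intrinsics, pixels), "T" (4x4, takes a point from camera to world coordinates). Camera axes: x right, y down, z forward; pixel columns grow to the right and rows downward; lengths in mm; the calibration is good to about 2 mm. The wrist camera is an equidistant fisheye: a pixel r from the principal point sees the ray r / f radians off the axis. A picture is of the moment at which its call begins.
- arm.sign_off(): hands the job in, once; it reports no verdict.
Trained networks look in the newest picture that a camera, given by its name, has taken for a name from the list of things; names that differ only in an ending like _2 or _b are one class to them, and where a whole thing is asked for, a point or a joint stands for the part that bears it (a point fixed in the world has none). Each returns a list of dicts, best first, with "p" (0 to 1); they miss things now and then, are a little off and sometimes report something else, mostly with a low value. They report only what shows in the picture. A call takes as long as a camera call. They do not tell look-alikes from the thing itself.
- arm.regions_of(camera, thing): "mask" (384x512 bool, what is visible of it) and "uv" ([column, row] in pixels, amid what is visible of it).
The state is a dict: "clock": time; "qpos": joint angles; "qd": joint speeds; "tau": joint torques, N m; "eef_pos": TCP position; "tcp_rot": TCP orientation; "wrist_force": force on the tool from outside, world axes, zero at the start; "ft_torque": the same for the moment, N m; "grip_width": opening from 0.0 (shut) to 1.0 (fully open).
Only numpy, scipy, OpenCV 4.12 (cv2) and the standard library are available. Lean on these libraries where they do the work, as an engineer would, in place of code of your own. Each camera call takes 0.05 s, during which the arm holds its last target. There are 200 camera calls.

## Working session

There is one attempt and no reset: what is moved stays moved. The work goes in short steps, Python scripts to look and compute and a shell command to move; the robot and the scene stay as the last step left them, time stands still between calls to the robot, and variables do not carry over. Pictures are saved under pics/ and viewed, about 8 in all and at most 12, crops included, and the job is handed in when it is done.

```bash
mkdir -p pics; cat > h.py <<'E'
import numpy as np, cv2
from bench import arm
def pts(c, fisheye=False):
    h,w=c["range_z"].shape; K=c["mtx"]; v,u=np.mgrid[:h,:w].astype(float)
    a=(u-K[0,2])/K[0,0]; b=(v-K[1,2])/K[1,1]
    if fisheye:
        r=np.hypot(a,b); s=np.where(r>1e-6,np.tan(np.minimum(r,1.5))/np.maximum(r,1e-6),1); a=a*s;b=b*s
    z=c["range_z"]; P=np.stack([a*z,b*z,z,np.ones_like(z)],-1)@c["T"].T
    P=P[...,:3]; P[z<=0]=np.nan; return P
def save(n,img,s=1):
    cv2.imwrite("pics/"+n,cv2.resize(img[...,::-1],None,fx=s,fy=s,interpolation=cv2.INTER_CUBIC))
E
cat > a.py <<'E'
from h import *
ims=[]
for cam in ["scene","side"]:
    c=arm.capture(cam); P=pts(c); np.save(cam,P); cv2.imwrite(cam+".png",c["img"][...,::-1])
    im=c["img"].copy(); ims.append(im)
    for t in ["blank_center","feeder","follower"]:
        for r in arm.regions_of(cam,t)[:5]:
            m=r["mask"]; q=P[m]; q=q[~np.isnan(q[:,0])]
            if len(q): print(cam,t,round(r["p"],2),np.round(r["uv"]),m.sum(),"med",np.round(np.median(q,0)),"lo",np.round(np.percentile(q,3,0)),"hi",np.round(np.percentile(q,97,0)),"rgb",np.round(c["img"][m].mean(0)))
save("a_scene.png",ims[0],1.5);save("a_side.png",ims[1],1.5)
print(arm.finger_overhang,arm.get_obs()["tcp_rot"],arm.get_obs()["clock"])
E
python3 a.py
```

```text
scene blank_center 0.63 [303. 162.] 344 med [487. 256.  17.] lo [460. 237.   3.] hi [508. 288.  19.] rgb [196. 197. 194.]
scene blank_center 0.58 [276. 185.] 409 med [479. 150.  17.] lo [453. 131.   4.] hi [502. 180.  19.] rgb [118.  78. 150.]
scene feeder 0.8 [231. 298.] 5554 med [ 613. -166.   46.] lo [ 538. -208.    8.] hi [ 663. -116.  110.] rgb [115. 118. 115.]
scene follower 0.63 [234. 281.] 426 med [ 597. -154.   79.] lo [ 580. -186.   54.] hi [ 619. -135.  115.] rgb [228. 230. 223.]
side blank_center 0.8 [225. 254.] 640 med [469. 162.  16.] lo [448. 134.   2.] hi [495. 182.  18.] rgb [120.  58. 152.]
side blank_center 0.58 [174. 283.] 849 med [475. 267.  16.] lo [455. 239.   0.] hi [505. 289.  18.] rgb [205. 204. 200.]
side feeder 0.84 [352. 175.] 1262 med [ 422. -184.   27.] lo [ 388. -214.    3.] hi [ 469. -158.   71.] rgb [108. 110. 106.]
side feeder 0.66 [280. 152.] 2561 med [ 579. -138.   41.] lo [ 531. -219.    1.] hi [665. -96. 107.] rgb [108. 112. 106.]
side follower 0.64 [350. 170.] 57 med [ 434. -186.   52.] lo [ 421. -204.   29.] hi [ 447. -172.   61.] rgb [194. 195. 186.]
side follower 0.38 [278. 136.] 41 med [ 605. -142.   79.] lo [ 586. -168.   73.] hi [ 615. -133.   81.] rgb [219. 218. 208.]
25.0 [-1.79997711e+02  2.05098817e-02  2.55115675e-03] 0.4
```

View pics/a_scene.png

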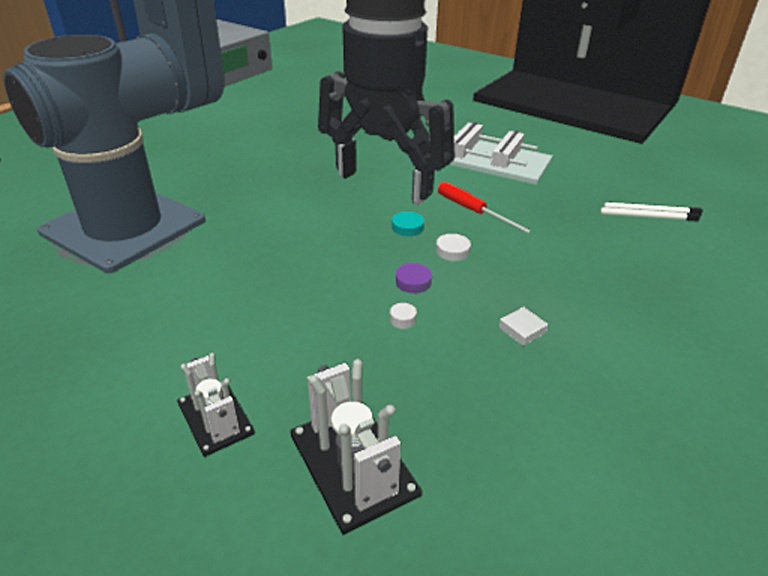

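View pics/a_side.png

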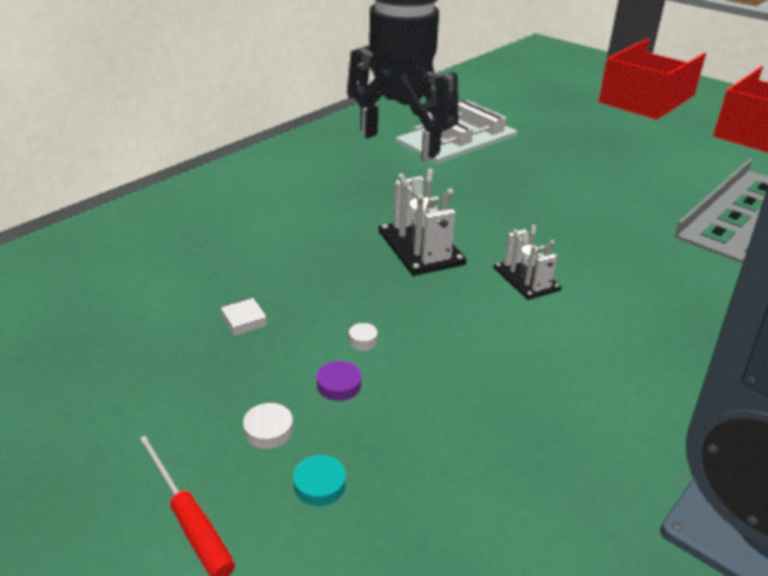

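The scene picture shows several discs. The large bare disc is at (303,164) in 512-px coordinates, and the small disc at (269,210). The purple (276,185) and turquoise (272,149) discs are decoys. The larger feeder is at (237,295) and the smaller at (143,270). The 54 mm aluminium disc and the larger feeder are the ones meant; I'll measure both and confirm with a crop.

```bash
cat > b.py <<'E'
from h import *
B=[]
for cam in ["scene","side"]:
    P=np.load(cam+".npy"); im=cv2.imread(cam+".png")[...,::-1].astype(int)
    d=np.hypot(P[...,0]-480,P[...,1]-262); grey=(im.max(-1)-im.min(-1)<30)
    q=P[(d<50)&grey&(P[...,2]>12)&(P[...,2]<22)]
    c,r=cv2.minEnclosingCircle(q[:,:2].astype(np.float32)); print(cam,"blank",c,r,len(q),np.median(q[:,2]),q.mean(0))
    n=(P[...,0]>510)&(P[...,0]<700)&(P[...,1]<-70)&(P[...,1]>-240)
    b=P[n&(im.max(-1)<60)&(P[...,2]>7)&(P[...,2]<17)]
    print(" base",cv2.minAreaRect(b[:,:2].astype(np.float32)),len(b),np.median(b[:,2])); B.append(b)
    k=P[n&(P[...,2]>88)&(P[...,2]<95)]
    _,l,ce=cv2.kmeans(k[:,:2].astype(np.float32),2,None,(3,50,.1),5,0); print(" bracket tops",ce,len(k))
    f=P[n&(P[...,2]>75)&(P[...,2]<81)&(im.min(-1)>190)]; print(" foll",cv2.minEnclosingCircle(f[:,:2].astype(np.float32)),len(f))
b=np.vstack(B); print("both base",cv2.minAreaRect(b[:,:2].astype(np.float32)))
im=cv2.imread("scene.png")[...,::-1]
save("b.png",np.hstack([im[130:230,230:360],im[230:330,170:300]]),3)
E
python3 b.py
```

```text
scene blank (483.3552551269531, 262.1766052246094) 28.537858963012695 259 17.454287464126878 [483.68842947 260.72265723  17.1742286 ]
 base ((599.1354370117188, -152.6212921142578), (89.79304504394531, 135.00408935546875), 63.48979568481445) 1711 13.092389186551827
 bracket tops [[ 559.918   -130.79825]
 [ 643.8614  -175.89352]] 584
 foll ((597.837646484375, -151.7733154296875), 20.15407943725586) 346
side blank (480.8399353027344, 262.9533996582031) 28.045547485351562 651 15.96649370234229 [479.48068073 263.85960685  15.90910224]
 base ((595.0908813476562, -149.49618530273438), (87.4669189453125, 134.9180145263672), 63.682586669921875) 515 12.621623212872919
 bracket tops [[ 630.41895 -166.58182]
 [ 554.5742  -130.27345]] 208
 foll ((601.6353149414062, -151.78768920898438), 17.259727478027344) 37
both base ((596.9465942382812, -151.5292510986328), (89.7932357788086, 139.8961639404297), 63.490257263183594)
```

View pics/b.png

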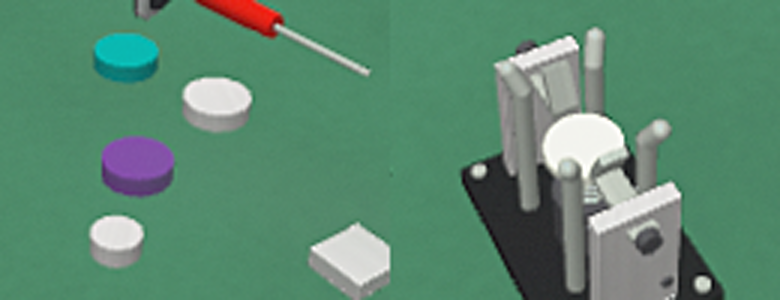

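Confirmed: the bare large disc is at crop (217,103), and the larger feeder has its catches free. Moving above the blank.

```bash
python3 -m pendant '{"grip":[85,85,85,85,85,85,85,85],"offset":[[-5.4,-32.8,12],[-5.4,-32.8,12],[-5.4,-32.8,12],[-5.4,-32.8,12],[-5.4,-32.8,12],[-5.4,-32.8,12],[-5.4,-32.8,12],[-5.4,-32.8,12]],"dr":[[0,0,0],[0,0,0],[0,0,0],[0,0,0],[0,0,0],[0,0,0],[0,0,0],[0,0,0]]}'
python3 -m pendant '{"grip":[85,85,85,85,85,85,85,85],"offset":[[0,0,0],[0,0,0],[0,0,0],[0,0,0],[0,0,0],[0,0,0],[0,0,0],[0,0,0]],"dr":[[0,0,-0.12],[0,0,-0.12],[0,0,-0.12],[0,0,-0.12],[0,0,-0.12],[0,0,-0.12],[0,0,-0.12],[0,0,-0.12]]}'
python3 -m pendant '{"grip":[85,85,85,85,85,85,85,85],"offset":[[0,0,0],[0,0,0],[0,0,0],[0,0,0],[0,0,0],[0,0,0],[0,0,0],[0,0,0]],"dr":[[0,0,-0.074],[0,0,-0.074],[0,0,0],[0,0,0],[0,0,0],[0,0,0],[0,0,0],[0,0,0]]}'
cat > c.py <<'E'
from h import *
o=arm.get_obs(); print(o["eef_pos"],o["tcp_rot"],arm.finger_overhang)
for cam in ["scene","side","wrist"]:
    c=arm.capture(cam); P=pts(c,cam=="wrist"); im=c["img"].astype(int)
    if cam=="wrist": save("c_wrist.png",c["img"],1.3)
    e=o["eef_pos"]; g=P[(np.hypot(P[...,0]-e[0],P[...,1]-e[1])<90)&(P[...,2]>60)&(im.max(-1)<200)]
    print(cam,"gripper lowest rel tcp",np.percentile(g[:,2],[0,1,3])-e[2] if len(g) else None)
    d=np.hypot(P[...,0]-482,P[...,1]-262); grey=(im.max(-1)-im.min(-1)<30)
    q=P[(d<45)&grey&(P[...,2]>12)&(P[...,2]<22)&(im.min(-1)>120)]
    if len(q)>10: print(" blank",cv2.minEnclosingCircle(q[:,:2].astype(np.float32)),len(q),np.median(q[:,2]))
    red=(im[...,0]>150)&(im[...,1]<60); s=P[red&(d<300)]
    if len(s): print(" red",np.nanmin(s,0),np.nanmax(s,0))
    s=P[(im[...,0]<60)&(im[...,2]>140)&(im[...,1]>120)&(d<200)]
    if len(s): print(" turq",np.nanmedian(s,0))
E
python3 c.py
```

```text
clock: 1.07
eef_pos: [481.3, 264.0, 159.9]
tcp_rot: [-180.0, -0.0, 0.0]
wrist_force: [0.0, 0.5, -0.7]
grip_width: 0.996
clock: 1.73
eef_pos: [481.8, 262.4, 160.3]
tcp_rot: [180.0, -0.0, 55.3]
wrist_force: [0.3, -0.5, -0.3]
grip_width: 0.999
clock: 2.4
eef_pos: [481.8, 262.4, 160.3]
tcp_rot: [-180.0, -0.0, 63.5]
wrist_force: [-0.4, -0.1, -0.0]
grip_width: 0.998
[481.78484305 262.39130048 160.3130247 ] [-1.79998640e+02 -3.33831583e-04  6.34573349e+01] 25.0
scene gripper lowest rel tcp [-10.99267694  -2.69594513   8.17677388]
 blank ((482.3106994628906, 263.7849426269531), 28.110748291015625) 259 17.55387251314187
 red [369.85077431 382.23915876  12.65667905] [467.23552025 412.20254588  30.12244199]
 turq [385.18472546 278.57263066  17.75614573]
side gripper lowest rel tcp [-12.69211467   4.2678425   29.51936419]
 blank ((480.92779541015625, 261.92755126953125), 28.726369857788086) 654 15.99741393751151
 red [367.09998374 384.69488257   5.65868716] [465.4002383  424.67876558  28.05356121]
 turq [383.33562564 278.51552595  15.98066813]
wrist gripper lowest rel tcp [-12.75033999  -5.70113298   2.70375338]
 blank ((481.2271423339844, 263.651611328125), 27.252317428588867) 2704 15.5937502557816
 red [367.98445636 388.25795035  11.69152976] [432.36567744 423.60323008  19.56140831]
 turq [410.28724886 282.81298746   5.50137948]
```

View pics/c_wrist.png

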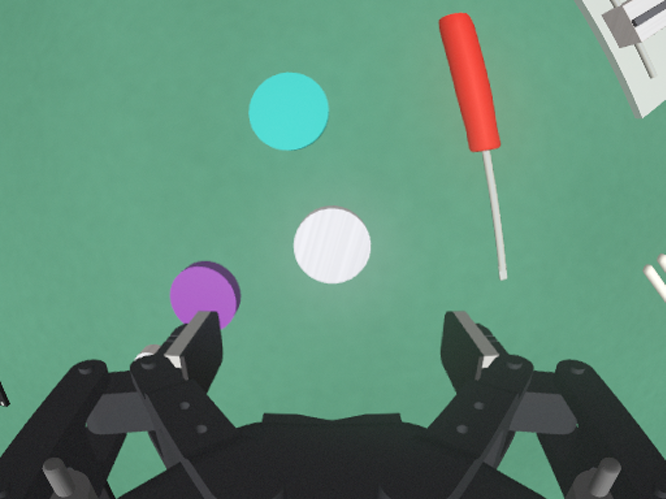

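The wrist picture shows the bare blank at (332,245), centred between the open jaws, with the purple disc, turquoise disc and screwdriver clear. Open fingertips are 12.7 mm below the TCP. Descend to TCP 22 and close.

```bash
python3 -m pendant '{"grip":[85,85,85,85,85,85,85,85],"offset":[[0,-0.7,20],[0,0,20],[0,0,20],[0,0,20],[0,0,20],[0,0,18],[0,0,12],[0,0,8]],"dr":[[0,0,0],[0,0,0],[0,0,0],[0,0,0],[0,0,0],[0,0,0],[0,0,0],[0,0,0]]}'
python3 -m pendant '{"grip":[80,75,70,65,60,56,50,45],"offset":[[0,0,0],[0,0,0],[0,0,0],[0,0,0],[0,0,0],[0,0,0],[0,0,0],[0,0,0]],"dr":[[0,0,0],[0,0,0],[0,0,0],[0,0,0],[0,0,0],[0,0,0],[0,0,0],[0,0,0]]}'
python3 -m pendant '{"grip":[40,40,40,40,40,40,40,40],"offset":[[0,0,0],[0,0,0],[0,0,0],[0,0,0],[0,0,0],[0,0,0],[0,0,0],[0,0,0]],"dr":[[0,0,0],[0,0,0],[0,0,0],[0,0,0],[0,0,0],[0,0,0],[0,0,0],[0,0,0]]}'
```

```text
clock: 3.22
eef_pos: [480.1, 262.3, 20.4]
tcp_rot: [-179.9, 0.1, 63.5]
wrist_force: [0.1, -0.8, -0.1]
grip_width: 0.994
clock: 3.88
eef_pos: [482.1, 263.1, 23.7]
tcp_rot: [179.9, -0.1, 63.5]
wrist_force: [-0.4, -0.1, 4.3]
grip_width: 0.605
clock: 4.55
eef_pos: [482.1, 263.1, 23.7]
tcp_rot: [179.9, -0.1, 63.5]
wrist_force: [-0.5, 0.5, 5.7]
grip_width: 0.604
```

```bash
python3 -m pendant '{"grip":[40,40,40,40,40,40,40,40],"offset":[[0,0,-10],[0,0,-20],[0,0,-25],[0,0,-25],[0,0,-25],[0,0,-25],[0,0,-20],[0,0,-15]],"dr":[[0,0,0],[0,0,0],[0,0,0],[0,0,0],[0,0,0],[0,0,0],[0,0,0],[0,0,0]]}'
python3 -m pendant '{"grip":[40,40,40,40,40,40,40,40],"offset":[[-10,9,0],[-20,18,0],[-20,18,0],[-20,18,0],[-20,18,0],[-20,18,0],[-20,18,0],[-20,18,0]],"dr":[[0,0,0],[0,0,0],[0,0,0],[0,0,0],[0,0,0],[0,0,0],[0,0,0],[0,0,0]]}'
python3 -m pendant '{"grip":[40,40,40,40,40,40,40,40],"offset":[[-20,18,0],[-20,18,0],[-20,18,0],[-20,18,0],[-20,18,0],[-20,18,0],[-20,18,0],[-20,18,0]],"dr":[[0,0,0],[0,0,0],[0,0,0],[0,0,0],[0,0,0],[0,0,0],[0,0,0],[0,0,0]]}'
python3 -m pendant '{"grip":[40,40,40,40,40,40,40,40],"offset":[[-10,9,0],[0,0,0],[0,0,0],[0,0,0],[0,0,0],[0,0,0],[0,0,0],[0,0,0]],"dr":[[0,0,0],[0,0,0],[0,0,0],[0,0,0],[0,0,0],[0,0,0],[0,0,0],[0,0,0]]}'
cat > d.py <<'E'
from h import *
o=arm.get_obs(); e=np.array(o["eef_pos"]); print(e,o["tcp_rot"],o["wrist_force"],o["grip_width"])
R=np.array([[.446,.895],[.895,-.446]]) # world->tool xy
ims=[]
for cam in ["scene","side","wrist"]:
    c=arm.capture(cam); P=pts(c,cam=="wrist"); im=c["img"].astype(int); ims.append(c["img"])
    n=np.hypot(P[...,0]-597,P[...,1]+151)<90
    for r in arm.regions_of(cam,"blank_center")[:4]:
        q=P[r["mask"]]; q=q[~np.isnan(q[:,0])]
        if len(q) and np.hypot(*(np.median(q,0)[:2]-e[:2]))<60:
            print(cam,"held blank",round(r["p"],2),np.round(r["uv"]),np.round(np.median(q,0),1),"z",np.round(np.percentile(q[:,2],[2,50,98]),1))
            t=(q[:,:2]-e[:2])@R.T; print("   tool-y extent rel tcp",np.percentile(t[:,1],[1,99]))
    b=P[n&(im.max(-1)<70)&(P[...,2]>7)&(P[...,2]<17)]
    if len(b)>50: print(" base",cv2.minAreaRect(b[:,:2].astype(np.float32)),len(b))
    for nm,lo,hi in [("bracket",88,95),("post tops",108,119)]:
        k=P[n&(P[...,2]>lo)&(P[...,2]<hi)]
        if len(k)<20: continue
        t=(k[:,:2]-[597.5,-151.5])@R.T
        print(" ",nm,len(k),"feeder -x,y extents ty",np.percentile(t[:,1],[1,99]).round(1),"tx",np.percentile(t[:,0],[1,99]).round(1))
save("d.png",np.hstack([ims[0][170:350,120:320],ims[2][100:384:1,100:420][:180]]) if 0 else ims[0][130:350,110:360],3)
save("d_wrist.png",ims[2],1.3)
E
python3 d.py
```

```text
clock: 5.22
eef_pos: [481.5, 262.8, 189.7]
tcp_rot: [179.9, -0.1, 63.5]
wrist_force: [0.3, 0.7, -0.4]
grip_width: 0.604
clock: 5.88
eef_pos: [534.2, 66.0, 185.7]
tcp_rot: [-179.9, 0.1, 63.5]
wrist_force: [0.4, 0.4, -0.4]
grip_width: 0.608
clock: 6.55
eef_pos: [591.3, -141.2, 185.5]
tcp_rot: [-179.8, 0.0, 63.4]
wrist_force: [0.3, 0.7, -0.0]
grip_width: 0.608
clock: 7.22
eef_pos: [596.0, -151.4, 187.5]
tcp_rot: [180.0, -0.0, 63.6]
wrist_force: [0.2, 0.0, -0.4]
grip_width: 0.605
[ 595.99109734 -151.38148288  187.51688317] [ 1.79991837e+02 -3.62379780e-03  6.35542996e+01] [ 0.1748729   0.03690738 -0.3852045 ] 0.6054605206097834
scene held blank 0.73 [237. 228.] [ 602.5 -153.8  180.8] z [166.5 180.8 182.4]
   tool-y extent rel tcp [-27.06355321  26.92721338]
 base ((598.768310546875, -152.99270629882812), (89.13077545166016, 135.9923858642578), 63.3647575378418) 1730
  bracket 512 feeder -x,y extents ty [-57.9  69.4] tx [-24.2  21.8]
  post tops 163 feeder -x,y extents ty [-34.7  39.7] tx [-28.5  27.1]
side held blank 0.79 [283.  97.] [ 586.7 -144.3  180. ] z [164.4 180.  182.1]
   tool-y extent rel tcp [-28.25972203 263.02426248]
 base ((596.3475952148438, -148.88058471679688), (87.84442901611328, 138.68360900878906), 65.80423736572266) 541
  bracket 212 feeder -x,y extents ty [-68.3  60.7] tx [-26.   22.2]
  post tops 75 feeder -x,y extents ty [-38.5  36.2] tx [-28.6  26.6]
wrist held blank 0.83 [254. 250.] [ 591.7 -149.1  179.2] z [167.1 179.2 180.4]
   tool-y extent rel tcp [-27.5685196   24.26531084]
  bracket 907 feeder -x,y extents ty [-65.9 -22.5] tx [-22.4  21.2]
  post tops 443 feeder -x,y extents ty [-38.9 -28. ] tx [-28.3  27.3]
```

View pics/d.png

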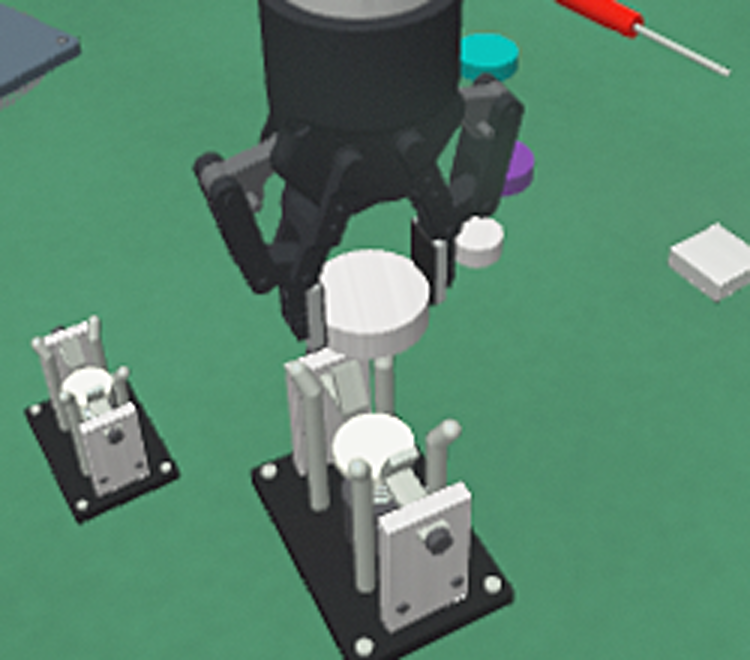

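View pics/d_wrist.png

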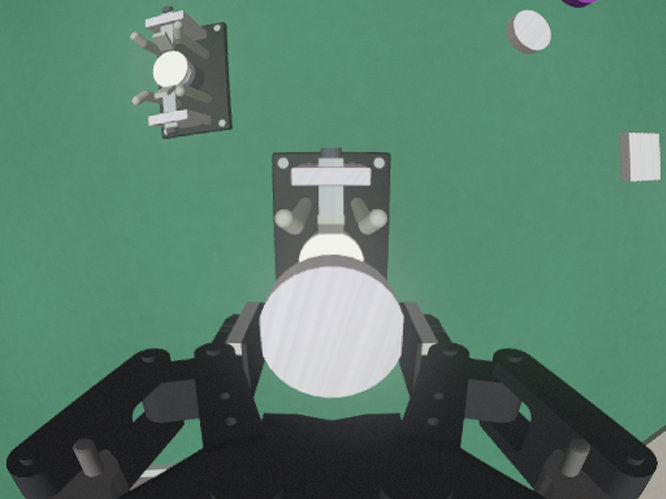

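The scene picture shows the blank held flat (crop (375,300)) over the larger feeder. The wrist picture shows the blank at (332,327), in line with the posts and follower. By the depth data the feeder centre is about 1.8 mm along tool +y. Correct that and lower to just above the slopes.

```bash
python3 -m pendant '{"grip":[40,40,40,40,40,40,40,40],"offset":[[-0.3,1.8,0],[0,0,10],[0,0,12],[0,0,10],[0,0,7],[0,0,4],[0,0,0],[0,0,0]],"dr":[[0,0,0],[0,0,0],[0,0,0],[0,0,0],[0,0,0],[0,0,0],[0,0,0],[0,0,0]]}'
python3 -m pendant '{"grip":[40,40,40,40,40,40,40,40],"offset":[[0,0,2],[0,0,3],[0,0,3],[0,0,3],[0,0,3],[0,0,3],[0,0,2],[0,0,0]],"dr":[[0,0,0],[0,0,0],[0,0,0],[0,0,0],[0,0,0],[0,0,0],[0,0,0],[0,0,0]]}'
cat > e.py <<'E'
from h import *
o=arm.get_obs(); print(np.round(o["eef_pos"],1),np.round(o["wrist_force"],1),np.round(o["ft_torque"],2))
a=arm.capture("scene")["img"];b=arm.capture("side")["img"]
A=cv2.resize(a[180:340,160:310],(450,480),interpolation=2);B=cv2.resize(b[70:200,240:330],(332,480),interpolation=2)
import sys; save(sys.argv[1],np.hstack([A,B]))
E
python3 e.py e.png
```

```text
clock: 8.18
eef_pos: [597.1, -153.2, 143.7]
tcp_rot: [-179.9, 0.0, 63.5]
wrist_force: [0.0, -0.5, -0.0]
grip_width: 0.606
clock: 8.85
eef_pos: [597.0, -153.1, 124.4]
tcp_rot: [-179.9, 0.0, 63.5]
wrist_force: [-0.2, -0.9, -1.2]
grip_width: 0.607
[ 597.  -153.1  124.4] [-0.2 -0.9 -1.2] [ 0.01  0.02 -0.  ]
```

View pics/e.png

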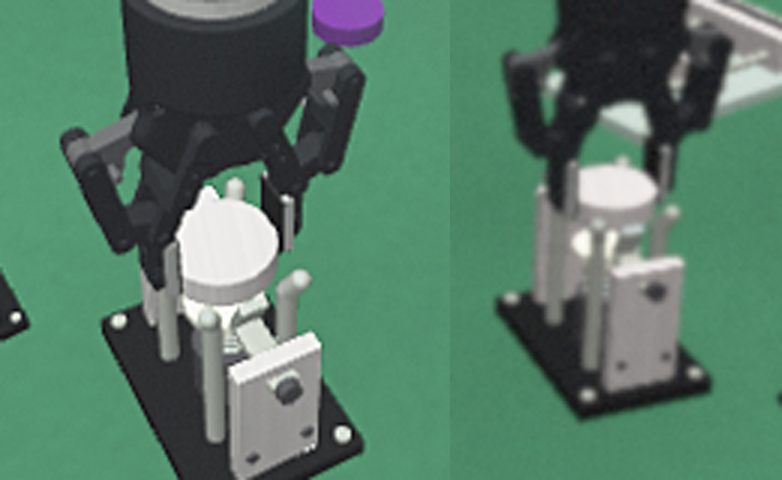

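The blank sits between the four posts at crop (228,250), free of contact. Press on.

```bash
python3 -m pendant '{"grip":[40,40,40,40,40,40,40,40],"offset":[[0.8,0.2,2],[0,0,3],[0,0,3],[0,0,3],[0,0,3],[0,0,3],[0,0,3],[0,0,0]],"dr":[[0,0,0],[0,0,0],[0,0,0],[0,0,0],[0,0,0],[0,0,0],[0,0,0],[0,0,0]]}'
python3 e.py f.png
```

```text
clock: 9.62
eef_pos: [597.8, -152.6, 104.8]
tcp_rot: [-180.0, -0.0, 63.5]
wrist_force: [-0.1, 0.3, 0.5]
grip_width: 0.603
[ 597.8 -152.6  104.8] [-0.1  0.3  0.5] [ 0.06  0.05 -0.02]
```

```bash
python3 -m pendant '{"grip":[40,40,40,40,40,40,40,40],"offset":[[0,0,2],[0,0,3],[0,0,3],[0,0,3],[0,0,3],[0,0,2],[0,0,0],[0,0,0]],"dr":[[0,0,0],[0,0,0],[0,0,0],[0,0,0],[0,0,0],[0,0,0],[0,0,0],[0,0,0]]}'
python3 -m pendant '{"grip":[40,40,40,40,40,40,40,40],"offset":[[0,0,2],[0,0,2],[0,0,2],[0,0,0],[0,0,0],[0,0,0],[0,0,0],[0,0,0]],"dr":[[0,0,0],[0,0,0],[0,0,0],[0,0,0],[0,0,0],[0,0,0],[0,0,0],[0,0,0]]}'
python3 e.py g.png
```

```text
clock: 10.38
eef_pos: [598.3, -152.8, 90.3]
tcp_rot: [179.9, -0.0, 63.5]
wrist_force: [-1.0, 0.1, 5.5]
grip_width: 0.608
clock: 11.05
eef_pos: [598.3, -152.8, 84.8]
tcp_rot: [179.9, -0.0, 63.5]
wrist_force: [-2.0, 0.3, 7.7]
grip_width: 0.605
[ 598.3 -152.8   84.8] [-2.   0.3  7.7] [0.09 0.44 0.02]
```

View pics/g.png

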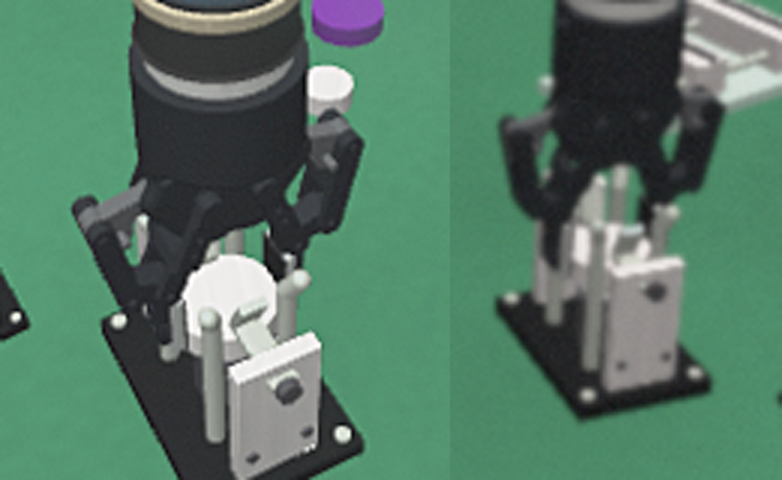

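The near catch nose is over the blank's top at crop (250,312), and the far one is hidden. Press another 2 mm for margin.

```bash
python3 -m pendant '{"grip":[40,40,40,40,40,40,40,40],"offset":[[0,0,1],[0,0,1],[0,0,0.5],[0,0,0],[0,0,0],[0,0,0],[0,0,0],[0,0,0]],"dr":[[0,0,0],[0,0,0],[0,0,0],[0,0,0],[0,0,0],[0,0,0],[0,0,0],[0,0,0]]}'
cat > k.py <<'E'
from h import *
import sys
o=arm.get_obs(); print(np.round(o["eef_pos"],1),np.round(o["wrist_force"],1),np.round(o["ft_torque"],2),o["clock"])
R=np.array([[.446,.895],[.895,-.446]])
for cam in ["scene","side","wrist"]:
    c=arm.capture(cam); P=pts(c,cam=="wrist"); im=c["img"].astype(int)
    t=(P[...,:2]-[597.6,-152.4])@R.T; z=P[...,2]; r=np.hypot(t[...,0],t[...,1])
    k=(r<25)&(abs(t[...,1])<30)&(z>60)&(z<100)&(im.min(-1)>150)
    ok=k&(abs(t[...,0])>8.5)
    if ok.sum()>15:
        q=np.c_[t[ok],np.ones(ok.sum())]; zz=z[ok]
        s,*_=np.linalg.lstsq(q,zz,rcond=None); s2=abs(q@s-zz)<2; s,*_=np.linalg.lstsq(q[s2],zz[s2],rcond=None); print(cam,"blank top z",s[2].round(1),"slopes",s[:2].round(3),s2.sum(),ok.sum())
    for sg in (1,-1):
        m=(abs(t[...,0])<7)&(z>82)&(z<108)&(sg*t[...,1]>10)&(sg*t[...,1]<45)
        if m.sum()>3: print("  catch side",sg,"innermost",np.percentile(sg*t[...,1][m],[2,10]).round(1),m.sum())
    if cam==sys.argv[2]: save(sys.argv[1],c["img"][150:,120:400] if cam=="wrist" else c["img"][180:340,160:310],2.5 if cam=="wrist" else 4)
E
python3 k.py h.png wrist
```

```text
clock: 11.82
eef_pos: [598.3, -152.8, 82.5]
tcp_rot: [179.9, -0.0, 63.5]
wrist_force: [-2.2, 0.8, 8.6]
grip_width: 0.603
[ 598.3 -152.8   82.5] [-2.2  0.8  8.6] [ 0.15  0.48 -0.01] 11.8167
scene blank top z 76.1 slopes [-0.003  0.003] 222 227
  catch side 1 innermost [24.9 26.9] 180
  catch side -1 innermost [18.4 19.3] 13
side blank top z 75.8 slopes [-0.003  0.013] 46 50
  catch side 1 innermost [19.5 21.1] 49
  catch side -1 innermost [23.5 25.7] 70
wrist blank top z 74.4 slopes [-0.002 -0.001] 4347 4350
  catch side 1 innermost [18.8 19.4] 573
  catch side -1 innermost [24.  29.9] 2104
```

View pics/h.png

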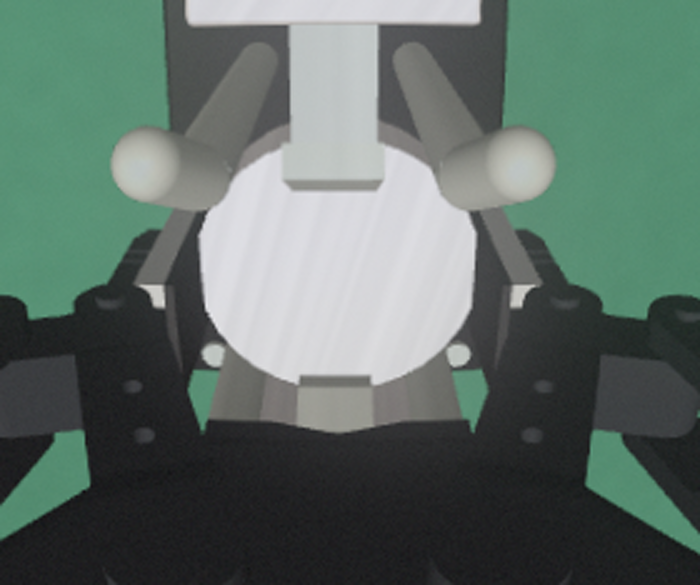

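The wrist crop shows the upper catch clearly over the blank at (333,185). The lower one at (335,380) is ambiguous, and a 2 N side force remains. I'll check height profiles along the feeder axis.

```bash
cat > p.py <<'E'
from h import *
R=np.array([[.446,.895],[.895,-.446]])
o=arm.get_obs(); print(np.round(o["eef_pos"],1),np.round(o["wrist_force"],1),o["clock"])
for cam in ["scene","side","wrist"]:
    P=pts(arm.capture(cam),cam=="wrist"); t=(P[...,:2]-[597.6,-152.4])@R.T; z=P[...,2]; m=(abs(t[...,0])<5)&(z>40)&(z<110)
    s=""
    for b in list(range(-40,-10,2))+list(range(10,40,2)):
        k=m&(t[...,1]>=b)&(t[...,1]<b+2)
        if k.sum()>1: s+=f"{b}:{np.median(z[k]):.0f}({np.min(z[k]):.0f}-{np.max(z[k]):.0f}) "
    print(cam,s)
E
python3 p.py
```

```text
[ 598.3 -152.8   82.5] [-2.3  1.4  8.2] 11.9667
scene -24:76(76-90) -22:83(76-89) -20:76(75-86) -18:76(75-77) -16:76(74-76) -14:76(74-78) -12:76(75-78) 10:77(75-77) 12:75(75-75) 14:75(75-76) 16:46(46-46) 24:72(59-85) 26:71(61-90) 28:86(85-106) 30:97(84-108) 32:101(84-107) 34:86(84-106) 36:85(83-86) 38:85(85-87) 
side -38:85(85-86) -34:103(86-106) -32:99(85-106) -30:86(84-94) -28:88(81-96) -26:86(84-90) -22:84(78-90) -16:46(43-48) -14:76(45-76) 18:85(84-86) 20:88(76-93) 22:90(75-97) 24:92(74-99) 26:97(75-102) 28:95(92-98) 
wrist -40:83(82-85) -38:84(83-85) -36:85(82-105) -34:103(82-106) -32:104(82-106) -30:99(82-104) -28:96(95-99) -26:92(91-95) -24:90(87-91) -22:86(85-87) -18:75(73-76) -16:74(73-76) -14:74(73-76) -12:74(73-76) 10:74(73-76) 12:74(73-76) 14:74(73-75) 16:74(73-75) 18:81(73-88) 20:86(73-92) 22:90(73-93)
```

Both noses are at about ±20 mm with slopes from about 85 to 104 mm, over a blank whose top is flat at 75 mm, so both catches have snapped. The side force is the blank touching the posts about 1 mm off centre. Relieve it, release and look.

```bash
python3 -m pendant '{"grip":[40,40,40,60,66,75,85,85],"offset":[[0,-0.5,0],[0,-0.5,0],[0,0,0],[0,0,0],[0,0,0],[0,0,0],[0,0,0],[0,0,0]],"dr":[[0,0,0],[0,0,0],[0,0,0],[0,0,0],[0,0,0],[0,0,0],[0,0,0],[0,0,0]]}'
python3 -m pendant '{"grip":[85,85,85,85,85,85,85,85],"offset":[[0,0,0],[0,0,0],[0,0,0],[0,0,0],[0,0,-2],[0,0,-4],[0,0,-6],[0,0,-6]],"dr":[[0,0,0],[0,0,0],[0,0,0],[0,0,0],[0,0,0],[0,0,0],[0,0,0],[0,0,0]]}'
python3 -m pendant '{"grip":[85,85,85,85,85,85,85,85],"offset":[[0,0,-10],[0,0,-15],[0,0,-20],[0,0,-20],[0,0,-20],[0,0,-20],[0,0,-15],[0,0,-10]],"dr":[[0,0,0],[0,0,0],[0,0,0],[0,0,0],[0,0,0],[0,0,0],[0,0,0],[0,0,0]]}'
python3 k.py i.png scene; python3 p.py
```

```text
clock: 12.78
eef_pos: [596.6, -152.0, 79.8]
tcp_rot: [-179.9, 0.0, 63.5]
wrist_force: [0.1, -0.2, -0.3]
grip_width: 0.998
clock: 13.45
eef_pos: [597.2, -152.2, 99.5]
tcp_rot: [180.0, -0.0, 63.5]
wrist_force: [-0.1, -0.1, -0.2]
grip_width: 1.003
clock: 14.12
eef_pos: [598.0, -152.5, 232.7]
tcp_rot: [179.7, -0.0, 63.5]
wrist_force: [0.3, 0.7, 0.9]
grip_width: 0.994
[ 598.  -152.5  232.7] [0.3 0.7 0.9] [-0.01 -0.05 -0.02] 14.1167
scene blank top z 81.5 slopes [-0.003  0.   ] 314 320
  catch side 1 innermost [18.9 26.6] 186
  catch side -1 innermost [15.3 20. ] 184
side blank top z 81.3 slopes [-0.007  0.002] 64 65
  catch side 1 innermost [17.1 21.1] 81
  catch side -1 innermost [18.9 25.4] 66
wrist blank top z 79.7 slopes [-0.002  0.004] 1244 1246
  catch side 1 innermost [19.7 20.8] 391
  catch side -1 innermost [20.5 24.3] 440
[ 597.8 -152.4  230.3] [-0.   1.6 -0.5] 14.2667
scene -40:84(84-84) -36:95(85-104) -34:105(105-105) -32:106(105-107) -30:104(100-107) -28:100(96-103) -26:97(93-104) -24:92(87-96) -22:87(79-90) -20:82(81-86) -18:81(80-82) -16:81(80-82) -14:82(81-82) -12:81(79-82) 10:81(81-82) 12:81(46-82) 14:47(44-81) 16:46(45-83) 24:85(71-85) 26:85(66-90) 28:86(84-93) 30:97(84-108) 32:102(84-107) 34:86(84-107) 36:86(85-87) 38:85(84-86) 
side -36:104(84-104) -34:98(86-105) -32:98(82-105) -30:96(84-106) -28:92(87-104) -26:84(84-100) -24:82(79-84) -16:44(43-46) -12:66(52-80) 18:86(82-91) 20:89(81-94) 22:94(85-103) 24:95(86-100) 26:100(93-103) 28:104(102-106) 30:106(106-106) 32:98(85-105) 
wrist -40:83(82-85) -38:83(82-84) -36:84(83-105) -34:103(82-105) -32:104(103-106) -30:103(100-105) -28:98(96-99) -26:93(91-96) -24:89(88-91) -22:85(83-87) -20:80(79-81) -18:80(79-81) -16:80(78-81) -14:80(78-82) -12:79(78-81) 10:80(78-81) 12:80(78-81) 14:79(79-81) 16:80(78-81) 18:80(79-85) 20:86(80-92) 22:91(88-94) 24:95(92-99) 26:99(96-104) 28:103(98-106) 30:104(103-106) 32:104(102-105) 34:103(102-103)
```

View pics/i.png

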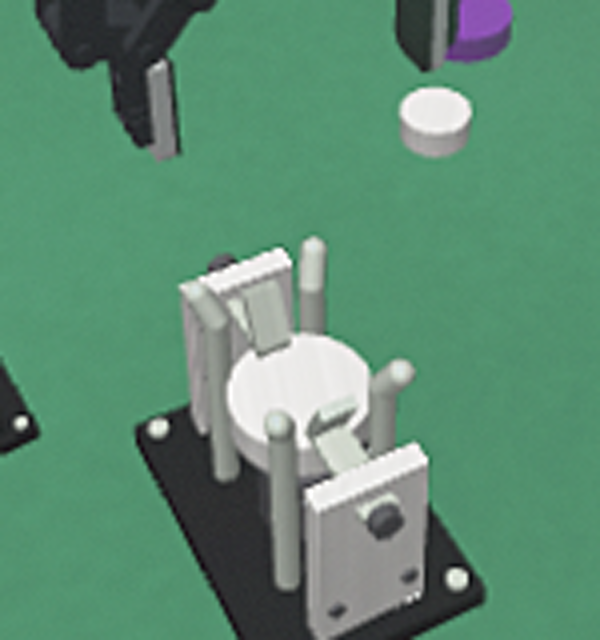

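The blank is flat at (298,390) in the crop, with both catches over its rim at (272,345) and (333,415). Its top is at about 80 mm and the gripper is clear. Handing in.

```bash
python3 -c "
from bench import arm
print(arm.sign_off())"
```

```text
the job is handed in; nothing more can be done
None
```

I loaded the large aluminium blank into the larger feeder. I pressed it until its top was at about 75 mm, so both catches snapped over it, then let go, raised the gripper clear and handed the job in.

- **Held flat:** after release the blank's top measures 79.7 mm in the wrist camera and about 81.4 mm in the other two. That agrees with the expected 80 mm within calibration. Its slope is under 0.01.
- **Catches:** both noses are at about ±20 mm, over the blank's rim.
- **Forces and time:** the largest wrist force I saw in the readings was about 9 N. The job took about 14.3 s.
- **Disagreement:** a side force of about 2 N showed at full press, probably the blank touching a post. I shifted the tool back 1 mm before letting go. After opening the gripper it read near zero.
- **Not checked:** I did not read the follower's travel directly; the blank's height stands in for it.

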